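# Start the bench polisher at speed five

## Robot

A 6-joint arm with a two-finger parallel gripper is mounted at the origin on the work surface. World frame = base frame: x ahead of the robot, y to its left, z up, the work surface at z = 0. Lengths are in m, angles in rad, forces in N, time in s.
With the tool pointing down it reaches from about 0.35 to 0.975 m from the base axis. Payload 4.9 kg.
Tool frame: the origin (TCP) lies midway between the tips of the shut fingers; the grasp point (between the pads) lies 19 mm behind it; z points along the fingers, y is the direction in which the jaws open and shut (so a half turn about z gives the same grasp; the last joint's range is limited). The gripper opens to 85 mm and grips with 20 to 120 N. Pads are 22 mm wide; open, the fingers measure 114 mm over their backs; the gripper's body (76 mm by 85 mm) begins 54 mm behind the grasp point. The pads swing forward as they close: fully open they stand 13 mm farther back than shut.
Start: joints at [1.167, 0.053, 1.613, -0, 1.476, -0.119], TCP at [0.176, 0.6, 0.231] pointing down, gripper open.
Joint ranges: [-3.01, 3.01], [-1.01, 2.22], [0.06, 2.58], [-1.02, 4.17], [0.09, 2.62], [-3.14, 3.14]. Speed limits (rad/s): [2.57, 2.57, 3.14, 3.14, 3.14, 3.14].

## Interface

Orientations are given as a 3x3 rotation matrix whose columns are the frame's x, y, z axes.
In Python, from bench import r, cams, sign_off gives the robot as it stands. The module is installed in compiled form; this text tells all that it offers.
- The arm moves only by the shell command python3 -m crank 'ROWS'. ROWS is JSON, a list of rows, each a list of 5 numbers: the opening, from -1 (shut) to 1 (fully open), so that 0 is half open, then the shift along the world's x, y, z each as a share of 0.2 m, from -1 to 1, then the turn about the world's z as a share of 180 degrees, from -1 to 1. A call has exactly 8 rows; each row is the pose to reach, as a shift and turn from the pose commanded when the call began, turning the shorter way round; what a row does not reach only later rows make up. A row lasts 1/12 s, in which the tool goes at most 41.7 mm and 7.16 degrees, less where a joint would pass 70% of its speed; a pose out of reach is approached as far as the arm can. A call with a number of a shift or a turn outside -1 to 1 is refused whole. A call with a gripper value outside its range is refused whole. The fingers move at their own pace and stop on an object; the grip force is fixed at half the most. Time passes only in rows, so rows that repeat a pose let the fingers close, or fill a call up. It gives the time, the measured TCP pose, the force and the opening at its end, in the units of the state.
- r.sense(): the state, without advancing time (a new reading comes with each control period).
- cams.camera(name): name is "scene" or "top"; returns a dict with "color" (420x560x3 uint8, red, green, blue), "range_z" (420x560 float32, m along the optical axis (not along the pixel's ray), 0 where there is no reading), "vfov" (degrees; the focal length in pixels is half the picture's height over the tangent of half this angle, whatever the lens; pixels are square), "cx", "cy" (the principal point, pixels), "R" (3x3) and "t" (3): a world point X has camera coordinates R X + t. Camera axes: x right, y down, z forward; pixel columns grow to the right and rows downward; lengths in m; the calibration is good to about 2 mm. A picture is of the moment at which its call begins.
- sign_off(): hands the job in, once; it reports no verdict.
The state is a dict: "time_s": time; "joint_positions": joint angles; "dq": joint speeds; "tau": joint torques, N m; "ee_pos": TCP position; "orientation": TCP orientation; "contact_force": force on the tool from outside, world axes, zero at the start; "ft_torque": the same for the moment, N m; "width": opening from 0.0 (shut) to 1.0 (fully open).
Only numpy, scipy, OpenCV 4.12 (cv2) and the standard library are available. Lean on these libraries where they do the work, as an engineer would, in place of code of your own. Each camera call takes 0.05 s, during which the arm holds its last target.

## Task

Start the bench polisher at speed five. With a fingertip, push the nose of the pointer selector on the speed box round clockwise, click by click, to the fifth mark after the square off mark, without running past it; only then press the round button of the start box fully down and let it come back up. Push gently and do not pinch the selector or pick anything up, and leave the dish, scraper, block and bottle where they are.

Things in the scene. Friction and masses are not known exactly. Their poses are not given: they have to be found in the camera images.
- speedbox: Grey speed control box fixed to the bench, 150 x 150 mm, flat black top 60 mm above the bench, the pointer selector in the middle. Origin: centre of its underside, on the bench; z up; x points from its vent-slot side (nearer the robot) to the far side. It can stand at either side of the bench, turned up to about 0.5 rad.
- selector (a joint): Selector angle, rad: 0 at off, growing clockwise from above, 0.5236 (30 degrees) a click; speed 5 is 2.618; stops at 0 and 3.665. Starts at off, 1 or 2. Detents hold it at each mark: moving on takes up to about 0.11 N m (3 N at 38 mm from the axis); past half way it snaps to the next mark by itself.
- selector_hub (a point): On the selector's vertical axis at its top face, 86 mm above the bench, 26 mm above the box top. The selector is a grey hub 40 mm in diameter with one straight nose, 10 mm wide, upright flat sides, reaching 46 mm from the axis; both fill the height 2 to 26 mm above the box top. A white line along the nose shows where it points. The point's x axis points along the nose.
- selector_nose (a point): Outer end of the selector's nose, on its centre line, at its top face (46 mm from the axis, 86 mm above the bench).
- off_mark (a point): Centre of the square white off mark (10 mm) printed flat on the speed box, 58 mm from the selector's axis, 105 degrees anticlockwise (from above) of the box's x axis. Seven thin white bars (13 x 3 mm), speeds 1 to 7, follow it clockwise as seen from above, every 30 degrees, 58 mm from the axis; the fifth lies 45 degrees clockwise of the box's x axis.
- startbox: Grey start box fixed to the bench, 90 x 90 mm, top 50 mm above the bench, with one round push button in the middle of its top. Origin: centre of its underside; z up. It stands at the other side of the bench from the speed box.
- start_button (a joint): Travel of the start button in m: 0 up, 0.006 fully down. A spring brings it back; fully down takes about 5 N, and it counts as pressed from 0.0045.
- start_button_top (a point): Centre of the top face of the round black button (32 mm in diameter), 72 mm above the bench when up, in an aluminium collar 62 mm above the bench; it moves down as it is pressed; straight down is the pressing direction.
- dish: Bystander: small open aluminium dish, 68 mm across, 18 mm high, loose. Origin: centre of its underside.
- scraper: Bystander: hand tool with dark wooden handle and steel blade, 160 mm long, lying loose on the bench. Origin: underside, middle.
- block: Bystander: loose black soldering block 80 x 55 x 24 mm with a round silver pendant on top, about 33 mm high in all. Origin: centre of its underside.
- bottle: Bystander: amber glass bottle 44 mm in diameter, 85 mm high, loose and upright. Origin: centre of its underside.
Things that resemble listed ones, but are neither listed nor needed, are in the scene too. Leave any purple look-alike of the startbox alone.

How it is judged:
By the outcome, as a careful person would: the job done as asked, in the order asked, and still so for the second after the job is handed in, with the robot touching nothing.
It also fails if it takes over 54 s, if anything falls off the work surface, if the arm or the gripper's body presses on something with over 40 N, if the wrist force passes 120 N, or if a joint passes its speed limit or range.

## Working session

There is one attempt and no reset: what is moved stays moved. The work goes in short steps, Python scripts to look and compute and a shell command to move; the robot and the scene stay as the last step left them, time stands still between calls to the robot, and variables do not carry over. Pictures are saved under pics/ and viewed, and the job is handed in when it is done.

```bash
mkdir -p pics; python3 - <<'E'
from bench import r,cams
import cv2
s=r.sense();print(s['time_s'],s['ee_pos'],s['orientation'],s['width'])
import pickle
for n in("scene","top"):
    c=cams.camera(n);pickle.dump(c,open(n+'0.pkl','wb'))
    cv2.imwrite(f'pics/{n}0.png',c['color'][:,:,::-1]);print(n,c['vfov'],c['cx'],c['cy'],c['R'],c['t'])
E
```

```text
0.0 [0.17535321 0.59923222 0.23007848] [[-9.59723713e-01  2.80944392e-01 -8.02564954e-04]
 [ 2.80945438e-01  9.59721864e-01 -1.89850497e-03]
 [ 2.36864809e-04 -2.04751720e-03 -9.99997876e-01]] 1.0008971675447427
scene 51.45164831016545 278.82133596506395 218.65832986338316 [[-0.61387844  0.7893914  -0.00380584]
 [ 0.59951808  0.4630742  -0.65279427]
 [-0.51354779 -0.403018   -0.75752568]] [ 0.36683208 -0.29469852  1.1504067 ]
top 46.33896194958198 278.3083570891945 212.61706813531316 [[ 0.02776923 -0.99961323  0.00150028]
 [-0.9760412  -0.02743836 -0.2158488 ]
 [ 0.21580649  0.00452962 -0.97642565]] [0.00644247 0.60389699 0.77156283]
```

View pics/scene0.png

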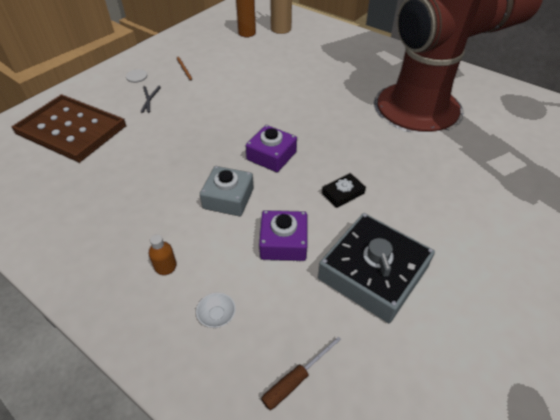

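View pics/top0.png

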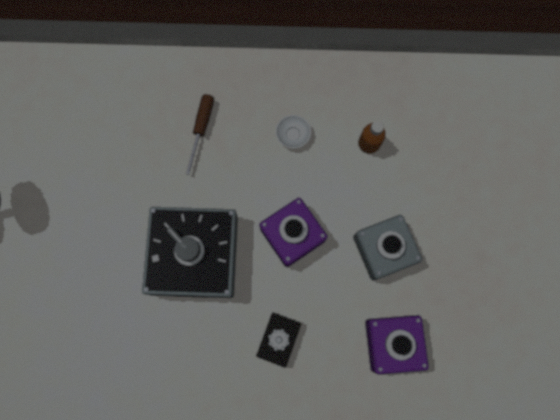

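Top view: the speed box is at (190,251), with the square off mark at (155,258) and the nose pointing to about (166,225), the second mark. The start-box candidates are grey (389,246), purple (294,231) and purple (398,345). The listed one is grey, so (389,246) fits. I'll enlarge and measure both.

```bash
cat > h.py <<'E'
import numpy as np
def ray(c,u,v,z):
    f=c['color'].shape[0]/2/np.tan(np.radians(c['vfov'])/2)
    R=np.array(c['R']);t=np.array(c['t'])
    d=R.T@np.array([(u-c['cx'])/f,(v-c['cy'])/f,1]);o=-R.T@t
    return o+d*(z-o[2])/d[2]
def proj(c,X):
    f=c['color'].shape[0]/2/np.tan(np.radians(c['vfov'])/2)
    p=np.array(c['R'])@X+np.array(c['t']);return f*p[0]/p[2]+c['cx'],f*p[1]/p[2]+c['cy']
E
python3 - <<'E'
import pickle,cv2,numpy as np
from h import *
T=pickle.load(open('top0.pkl','rb'));S=pickle.load(open('scene0.pkl','rb'))
a=cv2.resize(T['color'][195:310,135:245],None,fx=3.6,fy=3.6,interpolation=cv2.INTER_CUBIC)
b=cv2.resize(T['color'][195:310,345:455],None,fx=3.6,fy=3.6,interpolation=cv2.INTER_CUBIC)
cv2.imwrite('pics/crop0.png',np.hstack([a,b])[:,:,::-1])
for n,c,(x0,x1,y0,y1) in(('top',T,(145,235,205,297)),('scene',S,(325,432,220,310))):
    g=c['color'].min(2).astype(int)
    m=np.zeros(g.shape,np.uint8);m[y0:y1,x0:x1]=(g[y0:y1,x0:x1]>105)
    k,l,st,ce=cv2.connectedComponentsWithStats(m)
    for i in range(1,k):
        if st[i,4]>4: print(n,st[i],ce[i].round(1),ray(c,*ce[i],0.06)[:2].round(4))
# button: dark blob
for n,c,(x0,x1,y0,y1) in(('top',T,(375,410,228,262)),('scene',S,(212,242,166,190))):
    g=c['color'].max(2);m=np.zeros(g.shape,np.uint8);m[y0:y1,x0:x1]=(g[y0:y1,x0:x1]<60)
    k,l,st,ce=cv2.connectedComponentsWithStats(m)
    for i in range(1,k):
        if st[i,4]>20: print(n,'btn',st[i],ce[i],ray(c,*ce[i],0.072))
E
```

```text
top [145 205  90  35 280] [182.9 209.4] [0.6059 0.1876]
top [153 256   5   4  13] [155.1 257.7] [0.5212 0.2287]
top [145 296   5   1   5] [147. 296.] [0.4573 0.2368]
scene [325 220  33  34 577] [335.4 231.3] [0.5327 0.0812]
scene [377 220  55  32 834] [413.1 229.6] [0.4422 0.1919]
scene [353 233   5   4   9] [354.8 234.4] [0.5174 0.1132]
scene [343 244   7   3  11] [346. 245.] [0.5477 0.1134]
scene [364 249  15  18  70] [369.4 259.9] [0.5505 0.1629]
scene [382 253  11  16  86] [387.3 259.7] [0.531  0.1872]
scene [342 258   7   2  13] [345.2 258.5] [0.5737 0.1282]
scene [399 259  33  51 812] [420.6 293. ] [0.557  0.2625]
scene [408 264   7   5  32] [410.9 265.9] [0.518  0.2256]
scene [351 270   6   5  14] [353.5 272. ] [0.5889 0.1542]
scene [400 275   6   6  16] [402.5 277.5] [0.548  0.2252]
scene [367 279   4   6  14] [368.7 281.3] [0.5892 0.1841]
scene [386 281   3   6  13] [387.1 283.5] [0.5743 0.2104]
scene [325 284  40  26 538] [338.2 300.8] [0.6516 0.1638]
scene [392 302   6   6  27] [394.3 304.2] [0.6018 0.2384]
top btn [383 236  18  17 251] [391.60557769 244.11553785] [ 0.5535783  -0.16746775  0.072     ]
scene btn [219 171  14  11 129] [225.27906977 176.03100775] [ 0.55660641 -0.1681053   0.072     ]
```

View pics/crop0.png

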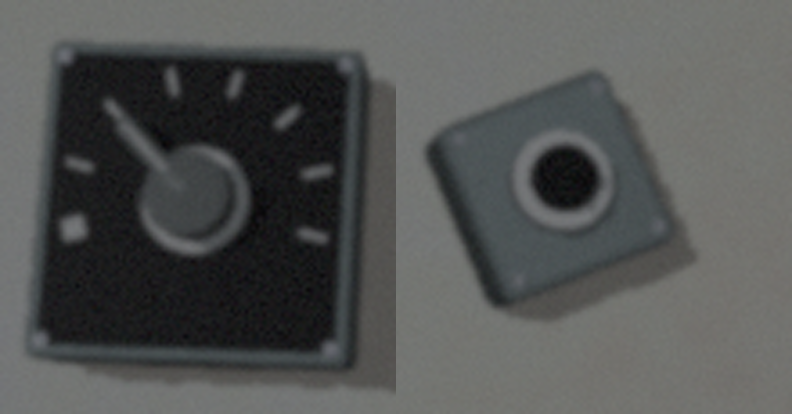

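The crop confirms one grey start box (right), a black button in a collar. On the speed box the nose covers the second mark; the scene view shows all seven bars and the square. Next I'll fit the centre and yaw.

```bash
python3 - <<'E'
import pickle,cv2,numpy as np
from h import *
from scipy.optimize import least_squares
T=pickle.load(open('top0.pkl','rb'));S=pickle.load(open('scene0.pkl','rb'))
P=np.array([[410.9,265.9],[402.5,277.5],[387.1,283.5],[368.7,281.3],[353.5,272],[345.2,258.5],[346,245],[354.8,234.4]])
W=np.array([ray(S,*p,0.06)[:2] for p in P]);K=range(8)
def fit(W,K):
    def f(p):
        a=np.radians(105-30*np.array(K))+p[2]
        return (np.c_[p[0]+.058*np.cos(a),p[1]+.058*np.sin(a)]-W).ravel()
    s=least_squares(f,[.53,.17,0]);print(s.x.round(4),abs(s.fun).max().round(4))
    return s.x
fit(W,K)
# top crops -> px
t=np.array([[74,229],[78,163],[172,81],[236,84],[288,117],[318,172],[313,236]])/3.6+[135,195]
W=np.array([ray(T,*p,0.06)[:2] for p in t]);p=fit(W,[0,1,3,4,5,6,7])
hub=np.array([187,192])/3.6+[135,195];tip=np.array([106,102])/3.6+[135,195]
h=ray(T,*hub,.086);n=ray(T,*tip,.086);print(h,n,n-h)
a=np.degrees(np.arctan2(*(n-p_ if 0 else (n[:2]-p[:2]))[::-1]));print('nose deg vs box',a-np.degrees(p[2]))
for q in (0,2,5):
    aa=p[2]+np.radians(105-30*q);print(q,np.degrees(aa))
# depth check
f=210/np.tan(np.radians(T['vfov'])/2)
for (u,v) in [(187,249),(391,244)]:
    d=np.median(T['range_z'][v-2:v+3,u-2:u+3]);X=np.array([(u-T['cx'])/f*d,(v-T['cy'])/f*d,d]);print(T['R'].T@(X-T['t']))
E
```

```text
[ 0.5329  0.1694 -0.0044] 0.0003
[ 0.5351  0.1718 -0.0054] 0.0007
[0.53494654 0.17115854 0.086     ] [0.57557807 0.2112371  0.086     ] [0.04063153 0.04007855 0.        ]
nose deg vs box 44.5357060970349
0 104.69073167683464
2 44.690731676834645
5 -45.309268323165355
[0.53398203 0.17117242 0.08505445]
[ 0.55385487 -0.16661589  0.07131999]
```

Estimates: hub at about (0.534, 0.171), box yaw about −0.3°, nose at +44.7° (speed 2), target −45.3°, and button at (0.555, −0.168). I'll push with the 22 mm side of the shut fingers. First I shut the gripper and travel above the box at a safe height.

```bash
python3 -m crank '[[-1,0.92,-0.95,0,-0.161],[-1,0.92,-0.95,0,-0.161],[-1,0.92,-0.95,0,-0.161],[-1,0.92,-0.95,0,-0.161],[-1,0.92,-0.95,0,-0.161],[-1,0.92,-0.95,0,-0.161],[-1,0.92,-0.95,0,-0.161],[-1,0.92,-0.95,0,-0.161]]'
python3 -m crank '[[-1,0.92,-0.95,0,0],[-1,0.92,-0.95,0,0],[-1,0.92,-0.95,0,0],[-1,0.92,-0.95,0,0],[-1,0.92,-0.95,0,0],[-1,0.92,-0.95,0,0],[-1,0.92,-0.95,0,0],[-1,0.92,-0.95,0,0]]'
python3 - <<'E'
from bench import r,cams
import cv2,numpy as np
s=r.sense();print(s['time_s'],s['ee_pos'],s['orientation'],s['width'],s['contact_force'],s['joint_positions'])
c=cams.camera("scene");cv2.imwrite('pics/s1.png',cv2.resize(c['color'][140:340,260:480],None,fx=3,fy=3)[:,:,::-1])
E
```

```text
time_s: 0.77
ee_pos: [0.3616, 0.4072, 0.2308]
orientation: [[-0.7, 0.714, 0.0], [0.714, 0.7, -0.001], [-0.001, -0.001, -1.0]]
contact_force: [-0.1, 0.3, -0.0]
width: -0.001
time_s: 1.43
ee_pos: [0.545, 0.2182, 0.2307]
orientation: [[-0.701, 0.713, -0.001], [0.713, 0.701, -0.0], [0.0, -0.001, -1.0]]
contact_force: [-0.5, 0.5, -0.6]
width: 0.0
1.4333 [0.54499171 0.21820381 0.23067086] [[-7.00918750e-01  7.13240650e-01 -8.25651551e-04]
 [ 7.13241057e-01  7.00918724e-01 -3.68568861e-04]
 [ 3.15836338e-04 -8.47225411e-04 -9.99999591e-01]] 0.00036950422435488335 [-0.50381391  0.49579888 -0.6206326 ] [ 2.54172083e-01 -3.57966077e-02  1.70298804e+00 -1.49804790e-04
  1.47529302e+00 -5.22498565e-01]
```

View pics/s1.png

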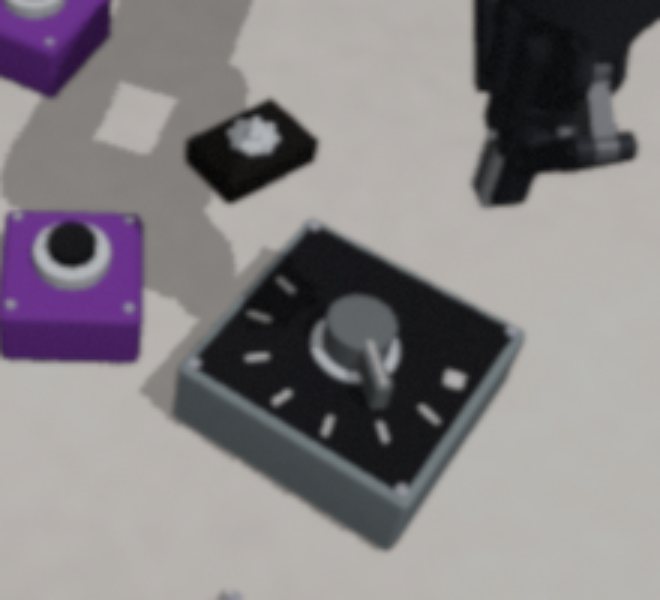

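The fingers hover above the box and the nose is at mark 2 (crop 375,400). I'll descend beside the nose.

```bash
python3 -m crank '[[-1,-0.01,0,-0.2,0],[-1,-0.01,0,-0.4,0],[-1,-0.01,0,-0.55,0],[-1,-0.01,0,-0.65,0],[-1,-0.01,0,-0.72,0],[-1,-0.01,0,-0.77,0],[-1,-0.01,0,-0.77,0],[-1,-0.01,0,-0.77,0]]'
python3 - <<'E'
from bench import r,cams
import cv2,numpy as np
s=r.sense();print(s['time_s'],s['ee_pos'],s['contact_force'])
o=[]
for n,(a,b,d,e) in(("scene",(170,320,310,440)),("top",(180,310,120,250))):
    c=cams.camera(n);o.append(cv2.resize(c['color'][a:b,d:e],(390,450)))
cv2.imwrite('pics/s2.png',np.hstack(o)[:,:,::-1])
E
```

```text
time_s: 2.15
ee_pos: [0.5417, 0.2207, 0.078]
orientation: [[-0.704, 0.71, 0.001], [0.71, 0.704, 0.0], [-0.0, 0.001, -1.0]]
contact_force: [-0.1, 0.9, -0.4]
width: -0.002
2.15 [0.54169483 0.22072419 0.0780421 ] [-0.05690626  0.93996294 -0.38393279]
```

View pics/s2.png

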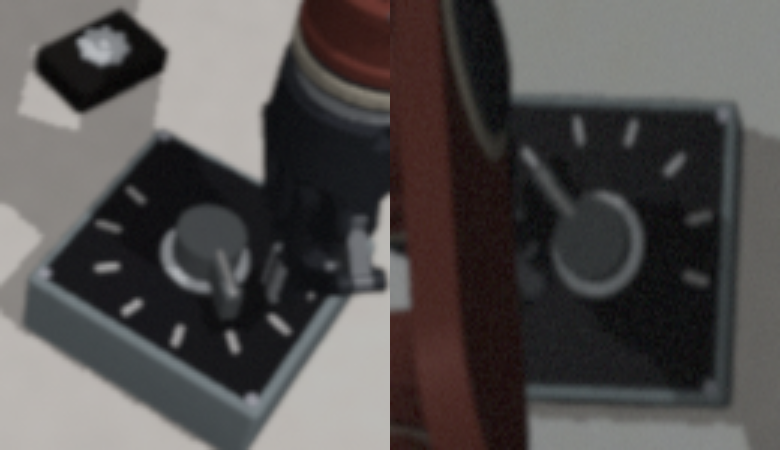

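The finger stands on the anticlockwise side of the nose with a clear gap (left panel: finger 275,270, nose 225,280). Now I'll work out the arc waypoints.

```bash
cat > arc.py <<'E'
import sys,numpy as np
from bench import r
s=r.sense();p=s['ee_pos'];R=s['orientation']
hub=np.array([.534,.1706])
yaw=np.degrees(np.arctan2(-R[1][0],-R[0][0]))  # -x dir = push dir; = theta-90
d=p[:2]-hub;th0=yaw+90
print('t',s['time_s'],p.round(4),'theta tool',th0.round(1),'along',(d@[np.cos(np.radians(th0)),np.sin(np.radians(th0))]).round(4),'F',s['contact_force'].round(1))
for th in map(float,sys.argv[1:]):
    a=np.radians(th);n=np.array([np.cos(a),np.sin(a)]);t=np.array([-n[1],n[0]])
    q=hub+.040*n+.016*t
    print(th,((q-p[:2])/.2).round(3),((.076-p[2])/.2).round(3),'turn',((th-th0)/180).round(3))
E
python3 arc.py 50 45 42 39 36 33 30 27
```

```text
t 2.25 [0.5429 0.2205 0.0794] theta tool 44.7 along 0.0414 F [-0.1  0.8  0.5]
50.0 [ 0.023 -0.045] -0.017 turn 0.029
45.0 [ 0.04  -0.052] -0.017 turn 0.002
42.0 [ 0.051 -0.056] -0.017 turn -0.015
39.0 [ 0.061 -0.062] -0.017 turn -0.032
36.0 [ 0.07  -0.067] -0.017 turn -0.048
33.0 [ 0.08  -0.074] -0.017 turn -0.065
30.0 [ 0.089 -0.08 ] -0.017 turn -0.082
27.0 [ 0.097 -0.088] -0.017 turn -0.098
```

```bash
python3 -m crank '[[-1,0.01,-0.02,-0.01,0],[-1,0.02,-0.035,-0.015,0],[-1,0.03,-0.045,-0.015,0],[-1,0.04,-0.052,-0.015,0],[-1,0.05,-0.056,-0.015,-0.015],[-1,0.06,-0.062,-0.015,-0.03],[-1,0.07,-0.067,-0.015,-0.048],[-1,0.075,-0.07,-0.015,-0.056]]'
python3 arc.py 30 26 22 18 14 10 6 2
```

```text
time_s: 2.92
ee_pos: [0.5566, 0.2058, 0.0744]
orientation: [[-0.566, 0.824, -0.001], [0.824, 0.566, 0.001], [0.001, -0.0, -1.0]]
contact_force: [-1.8, 1.6, 1.7]
width: -0.0
t 2.9167 [0.5566 0.2058 0.0744] theta tool 34.5 along 0.0386 F [-1.8  1.6  1.7]
30.0 [ 0.02  -0.007] 0.008 turn -0.025
26.0 [ 0.032 -0.017] 0.008 turn -0.047
22.0 [ 0.042 -0.027] 0.008 turn -0.069
18.0 [ 0.053 -0.038] 0.008 turn -0.092
14.0 [ 0.062 -0.05 ] 0.008 turn -0.114
10.0 [ 0.07  -0.063] 0.008 turn -0.136
6.0 [ 0.078 -0.076] 0.008 turn -0.158
2.0 [ 0.084 -0.089] 0.008 turn -0.18
```

Contact force is about 2.4 N. I'll push on to the first click and check it.

```bash
python3 -m crank '[[-1,0.008,-0.002,0,-0.01],[-1,0.016,-0.006,0,-0.02],[-1,0.024,-0.01,0,-0.03],[-1,0.029,-0.014,0,-0.04],[-1,0.034,-0.019,0,-0.05],[-1,0.039,-0.024,0,-0.06],[-1,0.042,-0.027,0,-0.069],[-1,0.042,-0.027,0,-0.069]]'
cat > look.py <<'E'
import sys
from bench import r,cams
import cv2,numpy as np
o=[]
for n,(a,b,d,e) in(("scene",(170,320,310,440)),("top",(180,310,120,250))):
    c=cams.camera(n);o.append(cv2.resize(c['color'][a:b,d:e],(390,450)))
cv2.imwrite('pics/%s.png'%sys.argv[1],np.hstack(o)[:,:,::-1])
E
python3 look.py s3; python3 arc.py 20 16 12 8 4 0 -4 -8
```

```text
time_s: 3.58
ee_pos: [0.5654, 0.2, 0.0744]
orientation: [[-0.377, 0.926, 0.0], [0.926, 0.377, -0.0], [-0.0, 0.0, -1.0]]
contact_force: [0.7, 0.7, 0.5]
width: -0.0
t 3.6833 [0.5652 0.2002 0.0744] theta tool 22.2 along 0.0401 F [1.  0.6 0. ]
20.0 [ 0.005 -0.004] 0.008 turn -0.012
16.0 [ 0.014 -0.016] 0.008 turn -0.035
12.0 [ 0.023 -0.028] 0.008 turn -0.057
8.0 [ 0.031 -0.041] 0.008 turn -0.079
4.0 [ 0.038 -0.054] 0.008 turn -0.101
0.0 [ 0.044 -0.068] 0.008 turn -0.124
-4.0 [ 0.049 -0.082] 0.008 turn -0.146
-8.0 [ 0.053 -0.097] 0.008 turn -0.168
```

View pics/s3.png

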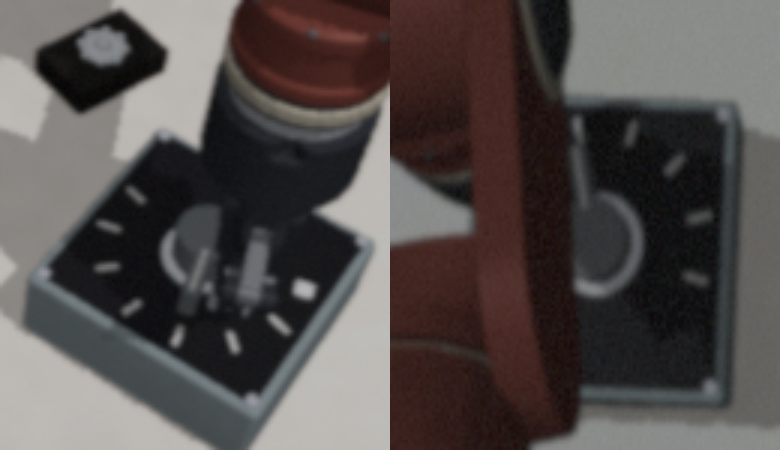

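Snapped to speed 3: the nose in the right panel points to (578,130), the third bar. Next click: the snap should come near tool angle 0°, so I'll stop at −6°.

```bash
python3 -m crank '[[-1,0.014,-0.016,0.005,-0.035],[-1,0.023,-0.028,0.005,-0.057],[-1,0.031,-0.041,0.005,-0.079],[-1,0.038,-0.054,0.005,-0.101],[-1,0.044,-0.068,0.005,-0.124],[-1,0.049,-0.082,0.005,-0.146],[-1,0.051,-0.09,0.005,-0.157],[-1,0.051,-0.09,0.005,-0.157]]'
python3 look.py s4; python3 arc.py -12 -16 -20 -24 -28 -32 -36 -38
```

```text
time_s: 4.35
ee_pos: [0.5753, 0.1821, 0.0753]
orientation: [[0.106, 0.994, 0.0], [0.994, -0.106, -0.0], [-0.0, 0.0, -1.0]]
contact_force: [0.4, 1.0, -0.1]
width: -0.001
t 4.45 [0.5752 0.1824 0.0753] theta tool -6.0 along 0.0398 F [-0.6 -0.1 -0.2]
-12.0 [ 0.006 -0.022] 0.003 turn -0.033
-16.0 [ 0.008 -0.037] 0.003 turn -0.056
-20.0 [ 0.009 -0.052] 0.003 turn -0.078
-24.0 [ 0.009 -0.067] 0.003 turn -0.1
-28.0 [ 0.008 -0.082] 0.003 turn -0.122
-32.0 [ 0.006 -0.097] 0.003 turn -0.145
-36.0 [ 0.003 -0.112] 0.003 turn -0.167
-38.0 [ 0.001 -0.119] 0.003 turn -0.178
```

View pics/s4.png

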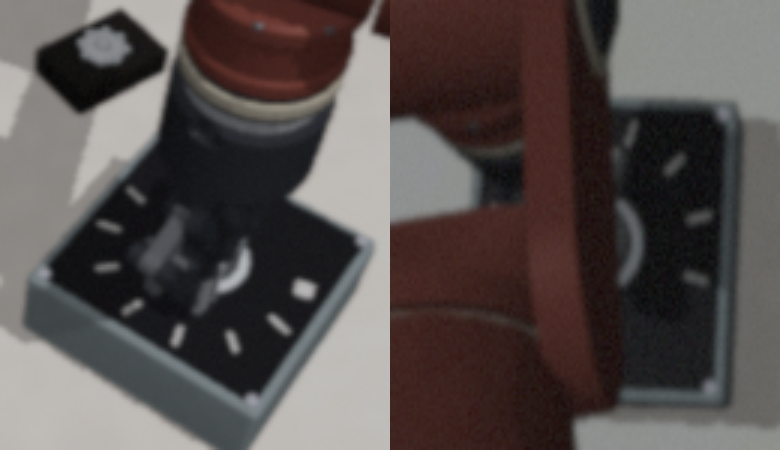

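The nose is now at mark 4 (right panel, its edge visible at (622,160) below bar (631,133)) and force is near 0. For the last click I'll stop at −36°, short of the −45° mark.

```bash
python3 -m crank '[[-1,0.006,-0.022,0.003,-0.033],[-1,0.008,-0.037,0.003,-0.056],[-1,0.009,-0.052,0.003,-0.078],[-1,0.009,-0.067,0.003,-0.1],[-1,0.009,-0.075,0.003,-0.111],[-1,0.008,-0.082,0.003,-0.122],[-1,0.007,-0.09,0.003,-0.134],[-1,0.006,-0.097,0.003,-0.145]]'
python3 look.py s5; python3 arc.py -34 -36 -38 -40
```

```text
time_s: 5.12
ee_pos: [0.5764, 0.1632, 0.0759]
orientation: [[0.532, 0.846, 0.0], [0.846, -0.532, 0.0], [0.0, -0.0, -1.0]]
contact_force: [-0.1, -0.4, -0.4]
width: 0.001
t 5.2167 [0.5763 0.163  0.0759] theta tool -32.1 along 0.0399 F [-0.7  0.2  0. ]
-34.0 [-0.001 -0.008] 0.0 turn -0.011
-36.0 [-0.003 -0.015] 0.0 turn -0.022
-38.0 [-0.005 -0.022] 0.0 turn -0.033
-40.0 [-0.007 -0.029] 0.0 turn -0.044
```

View pics/s5.png

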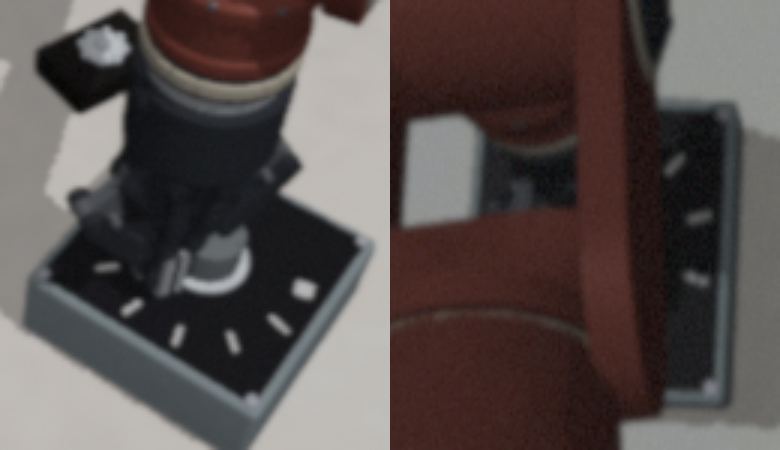

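Force is near zero, so it has probably snapped to 5; the fingers hide the nose. I'll back off, lift, and move towards the start box, then look.

```bash
python3 -m crank '[[-1,0.015,0.025,0,0],[-1,0.03,0.05,0,0],[-1,0.03,0.05,0.15,0],[-1,0.03,0.05,0.3,0],[-1,0.03,0.05,0.5,0],[-1,0.03,0.05,0.65,0],[-1,0.03,0.05,0.65,0],[-1,0.03,0.05,0.65,0]]'
python3 -m crank '[[-1,0,-0.9,0,0],[-1,0,-0.9,0,0],[-1,0,-0.9,0,0],[-1,0,-0.9,0,0],[-1,0,-0.9,0,0],[-1,0,-0.9,0,0],[-1,0,-0.9,0,0],[-1,0,-0.9,0,0]]'
python3 look.py s6; python3 arc.py
```

```text
time_s: 5.88
ee_pos: [0.5843, 0.1739, 0.2095]
orientation: [[0.531, 0.847, 0.006], [0.847, -0.531, 0.001], [0.004, 0.005, -1.0]]
contact_force: [-0.2, -0.1, -0.1]
width: 0.001
time_s: 6.55
ee_pos: [0.582, -0.0058, 0.2048]
orientation: [[0.531, 0.847, -0.002], [0.847, -0.531, 0.001], [-0.0, -0.002, -1.0]]
contact_force: [0.8, 0.1, 0.0]
width: -0.0
t 6.65 [ 0.5822 -0.0055  0.2053] theta tool -32.0 along 0.1343 F [ 0.7 -0.3  0.2]
```

View pics/s6.png

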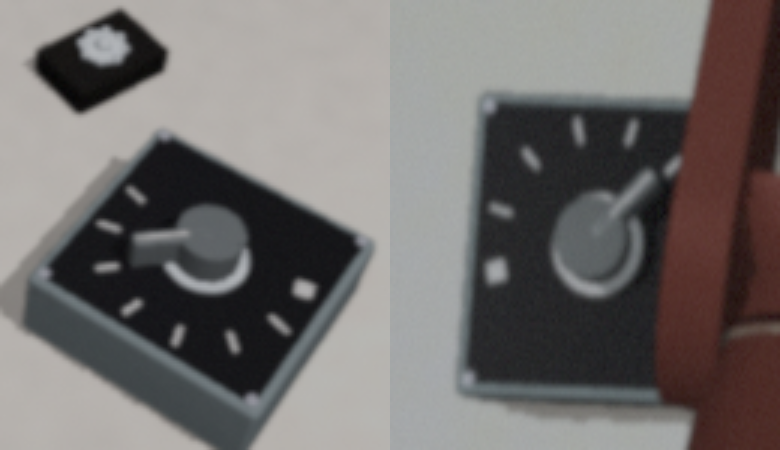

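The nose points at the fifth bar (right panel: hub 600,232, nose tip 655,172, bar 673,165; the bars before it are 500, 530, 578 and 631 px in x). Now to the grey start box.

```bash
python3 -m crank '[[-1,-0.135,-0.81,0,0],[-1,-0.135,-0.81,0,0],[-1,-0.135,-0.81,0,0],[-1,-0.135,-0.81,0,0],[-1,-0.135,-0.81,0,0],[-1,-0.135,-0.81,0,0],[-1,-0.135,-0.81,0,0],[-1,-0.135,-0.81,0,0]]'
python3 -m crank '[[-1,0,0,-0.15,0],[-1,0,0,-0.3,0],[-1,0,0,-0.4,0],[-1,0,0,-0.5,0],[-1,0,0,-0.55,0],[-1,0,0,-0.58,0],[-1,0,0,-0.58,0],[-1,0,0,-0.58,0]]'
python3 - <<'E'
from bench import r,cams
import cv2,numpy as np
s=r.sense();print(s['ee_pos'])
o=[]
for n,(a,b,d,e) in(("scene",(100,250,160,290)),("top",(180,310,330,460))):
    c=cams.camera(n);o.append(cv2.resize(c['color'][a:b,d:e],(390,450)))
cv2.imwrite('pics/s7.png',np.hstack(o)[:,:,::-1])
E
```

```text
time_s: 7.32
ee_pos: [0.5558, -0.1673, 0.2058]
orientation: [[0.53, 0.848, -0.0], [0.848, -0.53, 0.001], [0.0, -0.0, -1.0]]
contact_force: [0.9, 0.6, 0.3]
width: -0.002
time_s: 7.98
ee_pos: [0.5561, -0.1687, 0.0908]
orientation: [[0.532, 0.847, 0.001], [0.847, -0.532, -0.0], [0.0, 0.001, -1.0]]
contact_force: [1.2, -0.3, 0.2]
width: 0.002
[ 0.55612834 -0.16866977  0.09081088]
```

View pics/s7.png

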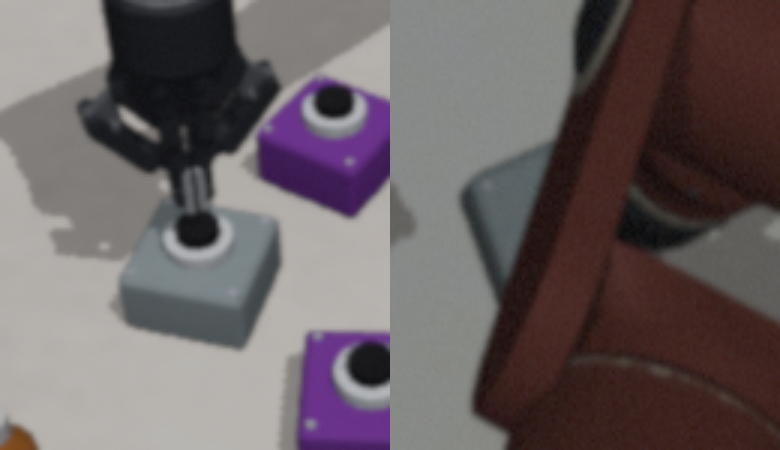

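The fingertips stand over the grey box's button (crop 197,228). I'll press slowly.

```bash
python3 -m crank '[[-1,0,0,-0.04,0],[-1,0,0,-0.08,0],[-1,0,0,-0.095,0],[-1,0,0,-0.105,0],[-1,0,0,-0.115,0],[-1,0,0,-0.12,0],[-1,0,0,-0.12,0],[-1,0,0,-0.12,0]]'
```

```text
time_s: 8.75
ee_pos: [0.5552, -0.1689, 0.0662]
orientation: [[0.532, 0.847, -0.001], [0.847, -0.532, 0.0], [-0.0, -0.001, -1.0]]
contact_force: [-2.3, 1.7, 4.8]
width: 0.001
```

4.8 N is about full travel. I'll go slightly further to be sure it bottoms.

```bash
python3 -m crank '[[-1,0,0,-0.003,0],[-1,0,0,-0.006,0],[-1,0,0,-0.009,0],[-1,0,0,-0.009,0],[-1,0,0,-0.009,0],[-1,0,0,-0.009,0],[-1,0,0,-0.009,0],[-1,0,0,-0.009,0]]'
```

```text
time_s: 9.42
ee_pos: [0.5553, -0.169, 0.0659]
orientation: [[0.532, 0.847, -0.001], [0.847, -0.532, 0.0], [-0.0, -0.001, -1.0]]
contact_force: [-6.0, 1.6, 13.4]
width: 0.001
```

The button has bottomed: the force rose to 13 N with no further travel. I'll release, lift and clear the view.

```bash
python3 -m crank '[[-1,0,0,0.03,0],[-1,0,0,0.06,0],[-1,0,0,0.12,0],[-1,0,0,0.25,0],[-1,0,0,0.45,0],[-1,0,0,0.65,0],[-1,0,0,0.8,0],[-1,0,0,0.8,0]]'
python3 -m crank '[[-1,-0.4,-0.9,0,0],[-1,-0.4,-0.9,0,0],[-1,-0.4,-0.9,0,0],[-1,-0.4,-0.9,0,0],[-1,-0.4,-0.9,0,0],[-1,-0.4,-0.9,0,0],[-1,-0.4,-0.9,0,0],[-1,-0.4,-0.9,0,0]]'
python3 - <<'E'
from bench import r,cams
import cv2,numpy as np
from h import *
for n in("scene","top"):
    c=cams.camera(n);cv2.imwrite(f'pics/f_{n}.png',c['color'][:,:,::-1])
    if n=='top':
        f=210/np.tan(np.radians(c['vfov'])/2)
        u,v=391,244;d=np.median(c['range_z'][v-2:v+3,u-2:u+3]);X=np.array([(u-c['cx'])/f*d,(v-c['cy'])/f*d,d]);print('button',c['R'].T@(X-c['t']))
        T=c;cv2.imwrite('pics/f_crop.png',cv2.resize(c['color'][195:310,135:245],None,fx=4,fy=4,interpolation=cv2.INTER_CUBIC)[:,:,::-1])
E
```

```text
time_s: 10.08
ee_pos: [0.5593, -0.1706, 0.234]
orientation: [[0.532, 0.847, 0.014], [0.847, -0.532, -0.006], [0.002, 0.015, -1.0]]
contact_force: [0.2, -0.7, 1.0]
width: 0.002
time_s: 10.75
ee_pos: [0.4755, -0.3486, 0.2239]
orientation: [[0.532, 0.847, 0.0], [0.847, -0.532, 0.001], [0.001, -0.0, -1.0]]
contact_force: [0.0, 0.6, -0.3]
width: 0.002
button [ 0.55380798 -0.16654931  0.07161058]
```

View pics/f_top.png

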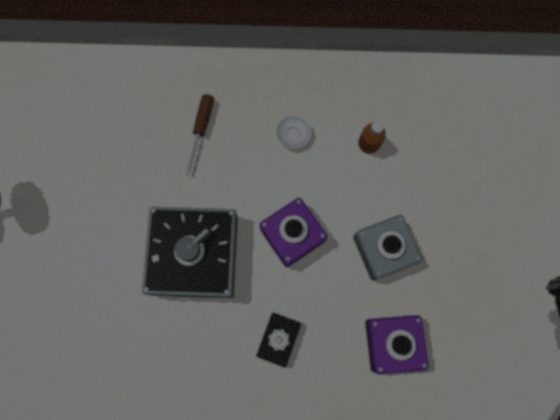

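View pics/f_crop.png

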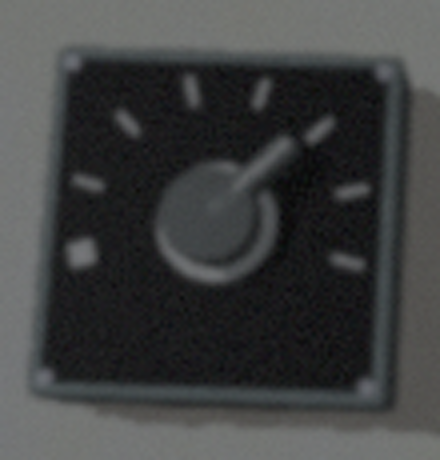

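View pics/f_scene.png

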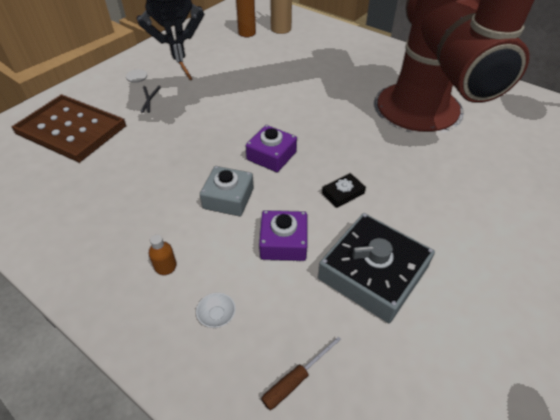

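The final views show the nose at the fifth bar (crop tip 295,142, bar 320,130), the button back up (depth reads z 0.0716), and the bystanders where they were. The arm is clear at 0.22 m height.

```bash
python3 -c "
from bench import sign_off
sign_off()"
```

```text
the job is handed in; nothing more can be done
```

The polisher's selector is at speed 5 and the start button has been pressed and is back up. I handed the job in at about 11 s of the 54 s allowed.

- **Selector:** It started at mark 2. I pushed the nose clockwise with the side of the shut fingers, one click at a time (3, 4, 5). The tool stopped about 13° short of the fifth mark, and the selector snapped the rest of the way by itself. Readings between the pushes stayed under about 3 N.
- **Start button:** I then pressed the button on the grey start box until the force rose from 4.8 to 13.4 N with no more travel, and released it.
- **Last checks:** The top and scene pictures show the nose at the fifth bar, and the button top at 71.6 mm, the same as before the press within 0.3 mm. The dish, scraper, block, bottle and purple look-alikes are where they were, by eye. The arm is clear of everything.

No check failed. The two cameras' estimates of the selector's axis differed by about 3 mm, so I used a point in between. The fingers hid the nose during the last click, so I confirmed it only after backing off.

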